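# Open the screen shaker's hold-down bar and hold it up

### The arm

A 7-joint arm with a two-finger parallel gripper is mounted at the origin on a cart in front of the work surface, level with it; the furniture and walls round the work are solid. World frame = base frame: x ahead of the robot, y to its left, z up, the work surface at z = 0. Lengths are in m, angles in rad, forces in N, time in s.
With the tool pointing down it reaches from about 0.4 to 0.85 m from the base axis. Payload 10.4 kg.
Tool frame: the origin (TCP) lies between the finger pads; the fingertips stand tcp_to_tips ahead of it and the grasp point (between the pads) lies 8 mm behind it (tcp_to_tips is the distance from the TCP to the fingertips, in m); z points along the fingers, y is the line along which they close (so a half turn about z gives the same grasp; the last joint's range is limited). The gripper opens to 85 mm and grips with 20 to 120 N. Pads are 22 mm wide; open, the fingers measure 114 mm over their backs; the gripper's body (76 mm by 85 mm) begins 54 mm behind the grasp point. The pads swing forward as they close: fully open they stand 13 mm farther back than shut.
Start: joints at [-1.196, 0.332, -0.065, 1.46, 0.022, 1.35, -0.088], TCP at [0.242, 0.576, 0.242] pointing down, gripper open.
Joint ranges: [-2.6, 2.6], [-0.5, 2.12], [-1.47, 1.34], [0.16, 2.42], [-1.27, 4.41], [0.06, 2.06], [-2.6, 2.6]. Speed limits (rad/s): [2.22, 2.22, 2.79, 2.79, 3.14, 3.14, 3.14].

### API

Orientations are given as a unit quaternion [x, y, z, w].
In Python, from workcell import * gives the robot as it stands.
- The arm moves only by the tool apply_moves, never from a script. Its argument "rows" is a list of rows, each an object of numbers: "x", "y", "z": the shift along the tool's x, y, z in mm; "ax", "ay", "az": the turn, a rotation vector about the tool's x, y, z in degrees; "gripper": the closure, from 0 (fully open) to 1 (shut). A call has 1 to 5 rows; each row shifts and turns the commanded pose from where the row before left it, along the tool's axes as they then stand; what a row does not reach is not made up. A row lasts 1/12 s, in which the tool goes at most 41.7 mm and 7.16 degrees, less where a joint would pass 70% of its speed; a pose out of reach is approached as far as the arm can. A call with a gripper value outside its range is refused whole. The fingers move at their own pace and stop on an object; "newtons" is the grip in N (left out, the last holds). Time passes only in rows, so rows that do not move let the fingers close. It gives the time, the measured TCP pose, the force, the opening and the grip force at its end, in the units of the state.
- get_obs(): the state, without advancing time (a new reading comes with each control period).
- camera(name): name is "scene" or "top" or "wrist"; returns a dict with "color" (420x560x3 uint8, red, green, blue), "fov_y" (degrees; the focal length in pixels is half the picture's height over the tangent of half this angle, whatever the lens; pixels are square), "cx", "cy" (the principal point, pixels), "rvec" (rotation vector, rad) and "tvec" (3), from world to camera coordinates, as OpenCV has them. Camera axes: x right, y down, z forward; pixel columns grow to the right and rows downward; lengths in m; the calibration is good to about 2 mm. A picture is of the moment at which its call begins. There is no depth.
- hand_in(): hands the job in; it is judged then, once.
The state is a dict: "clock": time; "joint_pos": joint angles; "joint_velocities": joint speeds; "tau": joint torques, N m; "position": TCP position; "ee_rot": TCP orientation; "ft_force": force on the tool from outside, world axes, zero at the start; "torque": the same for the moment, N m; "grip_width": opening from 0.0 (shut) to 1.0 (fully open); "grasp_force": force on a finger pad.
Only numpy, scipy, OpenCV 4.12 (cv2) and the standard library are available. Lean on these libraries where they do the work, as an engineer would, in place of code of your own. Each camera call takes 0.05 s, during which the arm holds its last target. There are 200 camera calls.

### The job

The grading screens on the bench shaker are ready to be taken out. Swing the toggle clamp's handle all the way back so that its arm stands clear of the hold-down bar, then take the latch's pull tab at the bar's front end, pull it sideways against its spring and lift the bar off its ball. Finish while holding the bar up with the gripper, its nose about 10 cm above where it sat, so that a colleague can take the screens out; do not let go of it, and leave the screens and the things round about where they are.

Things in the scene. Friction and masses are not known exactly. Their poses are not given: they have to be found in the camera images.
- shaker: Bench screen shaker, bolted down. Origin: centre of the footprint at desk height; -x is its front (dial and switch, towards the robot), y left, z up; 'shaker frame' below, in mm. Steel deck 350 (x) x 250 (y), top at z 50; screens on it at (20, 0), rim at z 118. Toggle clamp at the front right: riser at (-98, -92), 26 x 52, pivots up to z 170, its arm reaching left over the bar.
- hold_bar: Steel hold-down bar, 0.3 to 0.5 kg, hinged at the back, running forward over the screens on the shaker's centre line; 26 wide, 18 high. Origin on its hinge axis; x back along the bar, y left. Front end: socket 48 mm across, top at z 151, over the ball; on its left the dark latch box, to y 52, top at z 130. Falls back if let go; 2 to 4 N carry it at the tab.
- bar_nose (a point): Middle of the socket's open underside at the bar's front end, moving with the bar: 280 mm ahead of its hinge axis and 24 mm below it, so at (-130, 0, 112) in the shaker frame when down. The bar can swing up 1.0 rad; 0.35 rad brings the nose 96 mm up.
- latch (a joint): Sprung latch, m: 0 closed (its jaw stands under the ball's flat shoulder, the bar cannot rise), 0.014 fully pulled. Slides with its tab along the bar's +y (left, away from the bar): 6 N to start, 12 N at the end. Clear of the ball from 0.006; keep it pulled until the nose is 10 mm up. Springs back when let go.
- latch_tab (a point): Grip point on the latch's upright steel pull tab, 12 mm thick (y) x 24 wide (x); top 18 mm above this point, foot 42 below. Bar down, latch closed: (-130, 85, 155) in the shaker frame. 27 mm free between tab and latch box; a 9 mm rod joins them 32 mm below this point. Pulled left it opens the latch; lifted, it carries the bar.
- clamp_handle (a joint): Handle of the toggle clamp, rad: 0 clamped (handle upright, past dead centre on its stop, the arm's rubber tip on the bar, which cannot rise), grows as the handle swings to the shaker's right (-y, away from the bar) and down; stop at 1.9. It lifts the arm by a link: 1.2 gives 41 degrees, 1.6 60, 1.9 74, clear of the bar's way up. Under 4 N at the grip; past about 1.5 it drops open by itself and stays.
- clamp_grip (a point): Middle of the handle's black round grip, 19 mm thick, 66 mm long along the handle. 65 mm from clamp_pivot on the handle's centre line; the handle's end is 33 mm beyond. Clamped: upright, at (-98, -106, 216) in the shaker frame. Travels round clamp_pivot.
- clamp_pivot (a point): Point on the handle's pivot axis (along the shaker's x), fixed at (-98, -106, 151) in the shaker frame.
- bar_pivot (a point): Point on the bar's hinge axis (along the shaker's y), fixed at (150, 0, 136) in the shaker frame.
- ball (a point): Centre of the fixed 30 mm ball on its post at the front of the deck, at (-130, 0, 125) in the shaker frame.
- clamp: The whole toggle clamp: riser, arm, link and handle. Origin at (-98, 0, 0) in the shaker frame, axes as the shaker's.
- screen_upper: Upper grading screen: round, 202 mm across, 34 high, loose on the lower one; origin at the centre of its underside. Not to be moved.
- screen_lower: Lower grading screen, the same size, loose in the nest on the deck; origin at the centre of its underside. Not to be moved.
- cup_defects: White cup, 67 mm across, 36 mm high, loose bystander; origin at the centre of its underside. To be left alone.
- cup_green: Green cup, 71 mm across, 42 mm high, loose bystander; origin at the centre of its underside. To be left alone.
- sample_tin: Round grey lidded tin, 69 mm across, 42 mm high, loose bystander; origin at the centre of its underside. To be left alone.
- scoop: Metal scoop with a wooden handle, 228 mm long, loose bystander; origin at the centre of its underside. To be left alone.

How it is judged:
On the way, in this order (a step that is already met when the one before it is completed fails the run):
1. the clamp's handle is swung right back and its arm stands clear of the bar, which is still down (value of joint clamp_handle above 1.5 rad and z of bar_nose in the frame of shaker below 0.12 m), for 0.2 s.
2. the latch is pulled open against its spring (value of joint latch above 0.007 m), for 0.1 s.
At the end, for the whole second after the job is handed in: Ends holding: the bar's nose 7 to 18 cm above where it sat, still (under 0.1 rad/s), the fingers pressing on the bar or its tab with over 1 N, the bar touching neither clamp nor screens; clamp handle still back (over 1.5 rad); screens moved under 12 mm, other things under 30 mm (z of bar_nose in the frame of shaker between 0.182 and 0.3 m and angular speed of hold_bar below 0.1 rad/s and contact force between the fingers and hold_bar above 1 N and contact force between hold_bar and clamp below 0.5 N and contact force between hold_bar and screen_upper below 0.5 N and value of joint clamp_handle above 1.5 rad and distance of each of screen_upper, screen_lower from where it was at the start of the episode below 0.012 m and distance of each of cup_defects, cup_green, sample_tin, scoop from where it was at the start of the episode below 0.03 m); the arm keeps its last pose, push and grip.
It fails at once if a screen is shifted out of its place (distance of any of screen_upper, screen_lower from where it was at the start of the episode above 0.02 m).
It fails at once if a bystander is pushed away (distance of any of cup_defects, cup_green, sample_tin, scoop from where it was at the start of the episode above 0.04 m).
It also fails if it takes over 48 s, if anything falls off the work surface, if the arm or the gripper's body presses on something with over 40 N, if the wrist force passes 120 N, or if a joint passes its speed limit or range.

## Working session

There is one attempt and no reset: what is moved stays moved. The work goes in short steps, Python scripts to look and compute and a tool call to move; the robot and the scene stay as the last step left them, time stands still between calls to the robot, and variables do not carry over. Pictures are saved under pics/ and viewed, at most 10 in all, crops included, and the job is handed in when it is done.

Besides the shell and the picture viewer there is one more tool, called in YAML: its name, and indented under it one key for each argument. apply_moves: Moves the arm, as the interface text tells. Its arguments: {"type":"object","properties":{"rows":{"type":"array","items":{"type":"object","properties":{"x":{"type":"number"},"y":{"type":"number"},"z":{"type":"number"},"ax":{"type":"number"},"ay":{"type":"number"},"az":{"type":"number"},"gripper":{"type":"number"}}}},"newtons":{"type":"number"}},"required":["rows"]}

```bash
ls; mkdir -p pics; python3 - <<'E'
from workcell import *
import cv2,numpy as np
o=get_obs(); print({k:np.round(v,3) for k,v in o.items()})
ims=[]
for n in ["scene","top"]:
    c=camera(n); cv2.imwrite(f"pics/{n}0.png",c["color"][:,:,::-1]); print(n,c["fov_y"],c["cx"],c["cy"],c["rvec"],c["tvec"])
try: print(tcp_to_tips)
except Exception as e: print(e)
E
```

```text
pics
{'clock': np.float64(0.0), 'joint_pos': array([-1.196,  0.333, -0.065,  1.461,  0.022,  1.35 , -0.089]), 'joint_velocities': array([ 0.   ,  0.002,  0.001, -0.   , -0.001, -0.001, -0.001]), 'tau': array([ 1.0000e-03, -6.2544e+01,  5.0000e-02, -3.9161e+01,  1.6000e-02,
        1.0000e-02,  0.0000e+00]), 'position': array([0.242, 0.576, 0.241]), 'ee_rot': array([ 0.198,  0.98 , -0.001, -0.   ]), 'ft_force': array([-0.67 , -0.083, -0.406]), 'torque': array([-0.025, -0.028, -0.034]), 'grasp_force': np.float64(0.0), 'grip_width': np.float64(1.002)}
scene 45.24104328824964 279.0296061761002 210.52556214555923 [ 1.88073935 -0.90545034  0.58649025] [-0.40561632  0.3139796   1.1419847 ]
top 52.962138580401444 278.39104535963804 210.04200931730227 [ 2.18851444 -2.18422026  0.05365916] [-0.04543898  0.62418436  1.25346987]
0.011
```

View pics/scene0.png

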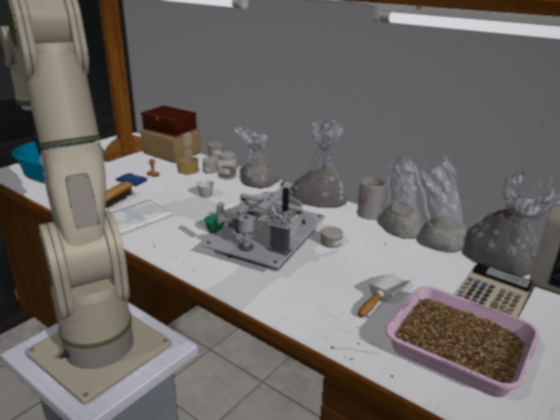

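View pics/top0.png

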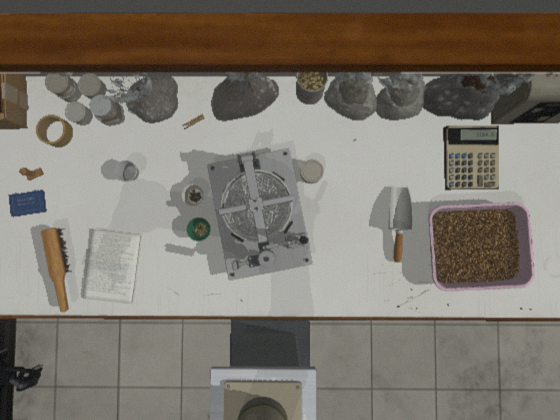

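The scene picture shows the shaker mid-bench at (265,235) with the black clamp handle at (286,200). The top picture shows the deck with corners near (208,155), (288,148), (313,262) and (232,279). The cups are to its left, the tin to its right. Next is an enlarged crop.

```bash
cat > h.py <<'E'
from workcell import *
import cv2,numpy as np
from scipy.spatial.transform import Rotation as R
def cam(c):
    f=c["color"].shape[0]/2/np.tan(np.radians(c["fov_y"])/2)
    K=np.array([[f,0,c["cx"]],[0,f,c["cy"]],[0,0,1.]])
    return K,cv2.Rodrigues(np.array(c["rvec"],float))[0],np.array(c["tvec"],float).ravel()
def ray(c,u,v):
    K,Rm,t=cam(c); return -Rm.T@t, Rm.T@np.linalg.solve(K,[u,v,1.])
def plane(c,u,v,z):
    o,d=ray(c,u,v); return o+d*(z-o[2])/d[2]
def proj(c,P):
    K,Rm,t=cam(c); return cv2.projectPoints(np.atleast_2d(P).astype(float),np.array(c["rvec"],float),t,K,None)[0][:,0]
E
python3 - <<'E'
from h import *
c=camera("top"); im=c["color"][:,:,::-1]
cv2.imwrite("pics/c1.png",cv2.resize(im[140:290,180:340],None,fx=4,fy=4,interpolation=cv2.INTER_CUBIC))
for u,v in [(208,155),(288,148),(313,262),(232,279)]: print(plane(c,u,v,.05))
print(ray(c,0,0)[0])
E
```

```text
[0.78578019 0.16487257 0.05      ]
[ 0.80682302 -0.07263008  0.05      ]
[ 0.47069272 -0.14586726  0.05      ]
[0.42069957 0.09030819 0.05      ]
[ 0.54894035 -0.05726418  1.28772779]
```

View pics/c1.png

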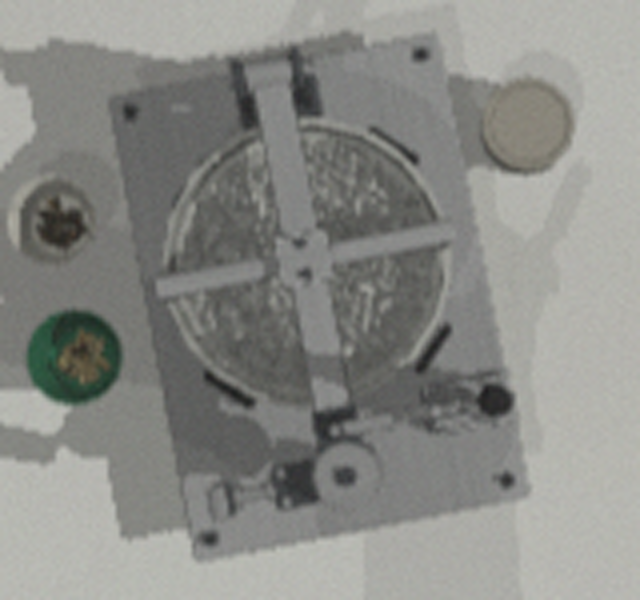

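The crop shows the deck corners at crop (110,98), (433,37), (530,495) and (197,560). The socket is at (345,475), the tab at (222,497) and the black handle at (495,400).

```bash
python3 - <<'E'
from h import *
c=camera("top"); s=camera("scene")
px=lambda u,v:(180+(u+.5)/4-.5,140+(v+.5)/4-.5)
W=np.array([plane(c,*px(*p),.05)[:2] for p in [(110,98),(433,37),(530,495),(197,560)]])
print([round(np.linalg.norm(W[i]-W[(i+1)%4]),3) for i in range(4)])
L=np.array([[.175,.125],[.175,-.125],[-.175,-.125],[-.175,.125]])
H=(L-L.mean(0)).T@(W-W.mean(0)); a=np.arctan2(H[0,1]-H[1,0],H[0,0]+H[1,1])
Rz=np.array([[np.cos(a),-np.sin(a)],[np.sin(a),np.cos(a)]]); o=W.mean(0)
print("yaw",np.degrees(a),"o",o, "res",W-(L@Rz.T+o))
inv=lambda p:(p[:2]-o)@Rz
print("socket",inv(plane(c,*px(345,475),.151)),"tab",inv(plane(c,*px(222,497),.173)),"grip",inv(plane(c,*px(495,400),.249)))
pts={'tab':(-.13,.085,.155),'tabtop':(-.13,.085,.173),'grip':(-.098,-.106,.216),'griptop':(-.098,-.106,.249),'socket':(-.13,0,.151)}
im=s["color"][:,:,::-1].copy()
sub=cv2.resize(im[160:280,190:350],None,fx=5,fy=5,interpolation=cv2.INTER_CUBIC)
for k,p in pts.items():
    w=np.r_[Rz@p[:2]+o,p[2]]; q=proj(s,w)[0]; print(k,w.round(4),q.round(1),proj(c,w)[0].round(1))
    cv2.circle(sub,tuple(int(x) for x in ((q-[190,160]+.5)*5)),4,(0,0,255),1)
cv2.imwrite("pics/c2.png",sub)
E
```

```text
[np.float64(0.244), np.float64(0.345), np.float64(0.247), np.float64(0.346)]
yaw 11.380773248232993 o [0.61205363 0.012747  ] res [[-0.00048923 -0.00268216]
 [-0.00407882  0.00300096]
 [ 0.00153558  0.00102132]
 [ 0.00303246 -0.00134013]]
socket [-0.1281344   0.00026589] tab [-0.12549882  0.08137345] grip [-0.09657444 -0.10386737]
tab [0.4678 0.0704 0.155 ] [219.3 208.7] [234.9 265.3]
tabtop [0.4678 0.0704 0.173 ] [219.1 203.1] [234.1 265.8]
grip [ 0.5369 -0.1105  0.216 ] [284.7 199.2] [303.7 239.9]
griptop [ 0.5369 -0.1105  0.249 ] [285.1 188.1] [304.3 240. ]
socket [ 0.4846 -0.0129  0.151 ] [245.1 216.5] [266.1 259. ]
```

View pics/c2.png

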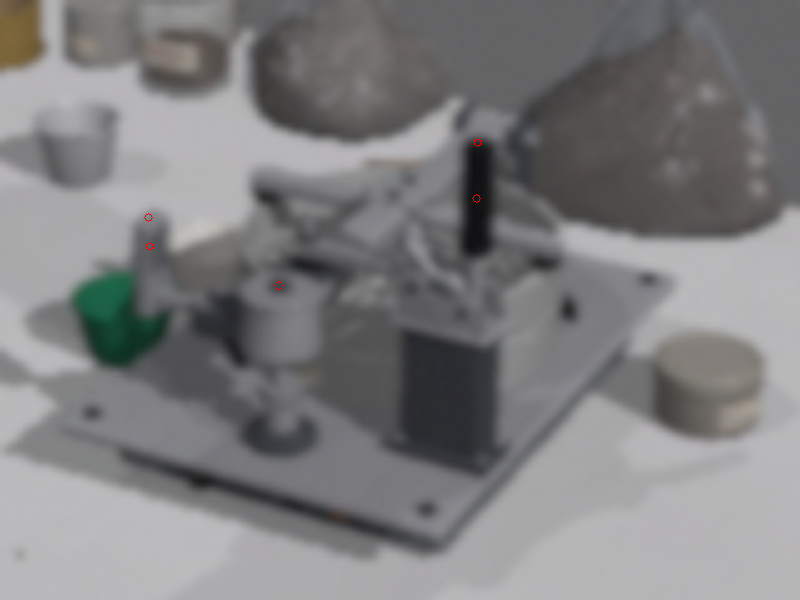

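The projected points sit on the tab, socket and grip to within about 3 mm, so the pose is good. Now I plan the handle push with closed fingers, with the tool y axis along the shaker's x.

```bash
cat >> h.py <<'E'
A=np.radians(11.38); RZ=np.array([[np.cos(A),-np.sin(A)],[np.sin(A),np.cos(A)]]); O=np.array([.614,.0127])
def w(x,y,z): return np.r_[RZ@(np.array([x,y])/1e3)+O,z/1e3]
def pose(az):  # tool down, tool y at world azimuth az (deg)
    a=np.radians(az); y=np.array([np.cos(a),np.sin(a),0]); z=np.array([0,0,-1.]); return R.from_matrix(np.c_[np.cross(y,z),y,z])
def plan(segs,start=None):
    "segs: (world pos, azimuth, nrows)"
    if start is None:
        o=get_obs(); p,q=np.array(o["position"]),R.from_quat(o["ee_rot"])
    else: p,q=start
    for P,az,n in segs:
        Q=pose(az); rv=(q.inv()*Q).as_rotvec(); q0=q; p0=p
        for i in range(n):
            d=q.inv().apply((P-p0)/n); 
            print("x %6.1f y %6.1f z %6.1f | a %s"%(*(d*1e3),np.degrees(rv/n).round(2)))
            q=q0*R.from_rotvec(rv*(i+1)/n)
        p=P; print('--',P.round(3))
    return p,q
E
python3 - <<'E'
from h import *
F=lambda th,r=75:(-106-r*np.sin(th)+9.5*np.cos(th)+11,151+r*np.cos(th)+9.5*np.sin(th)+11)
s=plan([(w(-98,-66,265),11.4,20)])
s=plan([(w(-98,-66,F(0)[1]),11.4,1)],s)
s=plan([(w(-98,F(t)[0]-2,F(t)[1]-2),11.4,1) for t in np.arange(0,1.81,.2)],s)
E
```

```text
x  -25.9 y  -24.2 z   -1.1 | a [-0.    0.    2.79]
x  -27.0 y  -23.0 z   -1.1 | a [-0.    0.    2.79]
x  -28.1 y  -21.6 z   -1.1 | a [-0.    0.    2.79]
x  -29.1 y  -20.2 z   -1.1 | a [-0.    0.    2.79]
x  -30.1 y  -18.8 z   -1.1 | a [-0.    0.    2.79]
x  -30.9 y  -17.3 z   -1.1 | a [-0.    0.    2.79]
x  -31.7 y  -15.8 z   -1.1 | a [-0.    0.    2.79]
x  -32.5 y  -14.2 z   -1.1 | a [-0.    0.    2.79]
x  -33.1 y  -12.6 z   -1.1 | a [-0.    0.    2.79]
x  -33.7 y  -11.0 z   -1.1 | a [-0.    0.    2.79]
x  -34.2 y   -9.3 z   -1.1 | a [-0.    0.    2.79]
x  -34.6 y   -7.7 z   -1.1 | a [-0.    0.    2.79]
x  -34.9 y   -6.0 z   -1.1 | a [-0.    0.    2.79]
x  -35.2 y   -4.2 z   -1.1 | a [-0.    0.    2.79]
x  -35.4 y   -2.5 z   -1.1 | a [-0.    0.    2.79]
x  -35.4 y   -0.8 z   -1.1 | a [-0.    0.    2.79]
x  -35.4 y    0.9 z   -1.1 | a [-0.    0.    2.79]
x  -35.3 y    2.6 z   -1.2 | a [-0.    0.    2.79]
x  -35.2 y    4.4 z   -1.2 | a [-0.    0.    2.79]
x  -34.9 y    6.1 z   -1.2 | a [-0.    0.    2.79]
-- [ 0.531 -0.071  0.265]
x   -0.0 y   -0.0 z   28.0 | a [ 0. -0. -0.]
-- [ 0.531 -0.071  0.237]
x  -21.5 y   -0.0 z    2.0 | a [-0.  0. -0.]
-- [ 0.535 -0.092  0.235]
x  -15.1 y   -0.0 z   -0.4 | a [ 0.  0. -0.]
-- [ 0.538 -0.107  0.235]
x  -14.9 y   -0.0 z    2.6 | a [-0. -0. -0.]
-- [ 0.541 -0.122  0.233]
x  -14.1 y   -0.0 z    5.5 | a [ 0.  0. -0.]
-- [ 0.544 -0.136  0.227]
x  -12.7 y   -0.0 z    8.2 | a [-0. -0. -0.]
-- [ 0.546 -0.148  0.219]
x  -10.8 y   -0.0 z   10.6 | a [ 0.  0. -0.]
-- [ 0.549 -0.159  0.209]
x   -8.5 y   -0.0 z   12.5 | a [-0. -0. -0.]
-- [ 0.55  -0.167  0.196]
x   -5.8 y   -0.0 z   13.9 | a [ 0.  0. -0.]
-- [ 0.551 -0.173  0.182]
x   -3.0 y   -0.0 z   14.8 | a [-0. -0. -0.]
-- [ 0.552 -0.175  0.167]
x    0.0 y    0.0 z   15.1 | a [ 0.  0. -0.]
-- [ 0.552 -0.175  0.152]
```

apply_moves:
  rows:
    - {"x": -26,"y": -24,"z": -5,"az": 2.8,"gripper": 1}
    - {"x": -27,"y": -23,"z": -5,"az": 2.8,"gripper": 1}
    - {"x": -28,"y": -22,"z": -5,"az": 2.8,"gripper": 1}
    - {"x": -29,"y": -20,"z": -5,"az": 2.8,"gripper": 1}
    - {"x": -30,"y": -19,"z": -4,"az": 2.8,"gripper": 1}
  newtons: 40

```text
invalid input at $.rows[0]: expected keys x, y, z, ax, ay, az, gripper
```

apply_moves:
  rows:
    - {"x": -31,"y": -17,"az": 2.8,"gripper": 1}
    - {"x": -32,"y": -16,"az": 2.8,"gripper": 1}
    - {"x": -32.5,"y": -14,"az": 2.8,"gripper": 1}
    - {"x": -33,"y": -12.5,"az": 2.8,"gripper": 1}
    - {"x": -34,"y": -11,"az": 2.8,"gripper": 1}

```text
invalid input at $.rows[0]: expected keys x, y, z, ax, ay, az, gripper
```

apply_moves:
  rows:
    - {"x": -34,"y": -9,"az": 2.8,"gripper": 1}
    - {"x": -34.5,"y": -8,"az": 2.8,"gripper": 1}
    - {"x": -35,"y": -6,"az": 2.8,"gripper": 1}
    - {"x": -35,"y": -4,"az": 2.8,"gripper": 1}
    - {"x": -35,"y": -2.5,"az": 2.8,"gripper": 1}

```text
invalid input at $.rows[0]: expected keys x, y, z, ax, ay, az, gripper
```

apply_moves:
  rows:
    - {"x": -30,"y": -1,"az": 2.8,"gripper": 1}
    - {"x": -30,"y": 1,"az": 2.8,"gripper": 1}
    - {"x": -30,"y": 3,"az": 2.8,"gripper": 1}
    - {"x": -30,"y": 4,"az": 2.8,"gripper": 1}
    - {"gripper": 1}

```text
invalid input at $.rows[0]: expected keys x, y, z, ax, ay, az, gripper
```

```bash
python3 - <<'E'
from h import *
s=plan([(w(-98,-66,260),11.4,3)])
o=get_obs(); print(o["position"],o["clock"],o["joint_pos"])
c=camera("wrist"); im=c["color"][:,:,::-1]; cv2.imwrite("pics/w1.png",im)
for p in [(-98,-106,249),(-98,-106,183)]: print(proj(c,w(*p)))
print(ray(c,0,0)[0])
E
```

```text
x -172.4 y -161.7 z   -5.9 | a [-1.00e-02  1.00e-02  1.86e+01]
x -214.9 y  -98.2 z   -6.0 | a [-1.00e-02  1.00e-02  1.86e+01]
x -235.0 y  -24.5 z   -6.0 | a [-1.00e-02  1.00e-02  1.86e+01]
-- [ 0.531 -0.071  0.26 ]
[0.24204037 0.57606101 0.24196829] 0.25 [-1.19560051  0.33252151 -0.06472036  1.46045242  0.02160506  1.34994848
 -0.08845693]
[[-340.59427951  869.82704021]]
[[-228.11997747  732.30937252]]
[0.17787653 0.60315169 0.37390419]
```

View pics/w1.png

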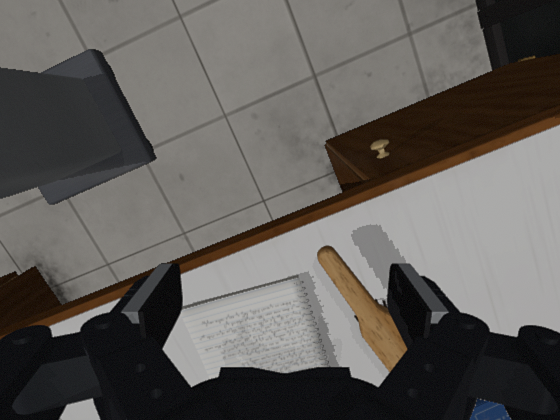

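The moves were refused because every row needs all seven keys, so the arm has not moved; the wrist view shows only the book and brush, with the fingers at the bottom of the frame. I'll resend them with full rows.

apply_moves:
  rows:
    - {"x": -26,"y": -24,"z": -5,"ax": 0,"ay": 0,"az": 2.8,"gripper": 1}
    - {"x": -27,"y": -23,"z": -5,"ax": 0,"ay": 0,"az": 2.8,"gripper": 1}
    - {"x": -28,"y": -22,"z": -5,"ax": 0,"ay": 0,"az": 2.8,"gripper": 1}
    - {"x": -29,"y": -20,"z": -5,"ax": 0,"ay": 0,"az": 2.8,"gripper": 1}
    - {"x": -30,"y": -19,"z": -4,"ax": 0,"ay": 0,"az": 2.8,"gripper": 1}
  newtons: 40

```text
clock: 0.72
position: [0.3146, 0.4127, 0.2667]
ee_rot: [0.317, 0.949, 0.0, -0.0]
ft_force: [1.1, -0.5, 0.5]
grip_width: 0.303
grasp_force: 0.0
```

apply_moves:
  rows:
    - {"x": -31,"y": -17,"z": 0,"ax": 0,"ay": 0,"az": 2.8,"gripper": 1}
    - {"x": -32,"y": -16,"z": 0,"ax": 0,"ay": 0,"az": 2.8,"gripper": 1}
    - {"x": -32.5,"y": -14,"z": 0,"ax": 0,"ay": 0,"az": 2.8,"gripper": 1}
    - {"x": -33,"y": -12.5,"z": 0,"ax": 0,"ay": 0,"az": 2.8,"gripper": 1}
    - {"x": -34,"y": -11,"z": 0,"ax": 0,"ay": 0,"az": 2.8,"gripper": 1}

```text
clock: 1.13
position: [0.387, 0.2506, 0.2665]
ee_rot: [0.43, 0.903, 0.0, -0.0]
ft_force: [1.1, -0.1, -0.2]
grip_width: 0.002
grasp_force: 0.0
```

apply_moves:
  rows:
    - {"x": -34,"y": -9,"z": 0,"ax": 0,"ay": 0,"az": 2.8,"gripper": 1}
    - {"x": -34.5,"y": -8,"z": 0,"ax": 0,"ay": 0,"az": 2.8,"gripper": 1}
    - {"x": -35,"y": -6,"z": 0,"ax": 0,"ay": 0,"az": 2.8,"gripper": 1}
    - {"x": -35,"y": -4,"z": 0,"ax": 0,"ay": 0,"az": 2.8,"gripper": 1}
    - {"x": -35,"y": -2.5,"z": 0,"ax": 0,"ay": 0,"az": 2.8,"gripper": 1}

```text
clock: 1.55
position: [0.4587, 0.0893, 0.2666]
ee_rot: [0.537, 0.844, 0.0, 0.0]
ft_force: [1.6, 0.3, 0.3]
grip_width: -0.002
grasp_force: 0.0
```

apply_moves:
  rows:
    - {"x": -30,"y": -1,"z": 0,"ax": 0,"ay": 0,"az": 2.8,"gripper": 1}
    - {"x": -30,"y": 1,"z": 0,"ax": 0,"ay": 0,"az": 2.8,"gripper": 1}
    - {"x": -30,"y": 3,"z": 0,"ax": 0,"ay": 0,"az": 2.8,"gripper": 1}
    - {"x": -30,"y": 4,"z": 0,"ax": 0,"ay": 0,"az": 2.8,"gripper": 1}
    - {"x": 0,"y": 0,"z": 0,"ax": 0,"ay": 0,"az": 0,"gripper": 1}

```text
clock: 1.97
position: [0.5091, -0.0247, 0.2665]
ee_rot: [0.62, 0.785, -0.0, 0.001]
ft_force: [-0.1, 0.2, 0.2]
grip_width: -0.001
grasp_force: 0.0
```

```bash
python3 - <<'E'
from h import *
s=plan([(w(-98,-66,260),11.4,1)])
o=get_obs(); print(o["position"],o["clock"],o["joint_pos"])
c=camera("wrist"); im=c["color"][:,:,::-1]; cv2.imwrite("pics/w2.png",im)
for p in [(-98,-106,249),(-98,-106,183),(-130,85,173),(-130,0,151)]: print(proj(c,w(*p)))
E
```

```text
x  -50.4 y   10.4 z    6.7 | a [0.04 0.13 2.03]
-- [ 0.531 -0.071  0.26 ]
[ 0.50913475 -0.0247307   0.26653729] 1.9667 [-0.55762321  0.04958395  0.53878174  1.75092588 -0.02398829  1.34701635
  0.22027619]
[[299.50881889 414.75106127]]
[[295.57335858 336.77981934]]
[[255.8916469  50.429708 ]]
[[256.65852501 182.18124359]]
```

View pics/w2.png

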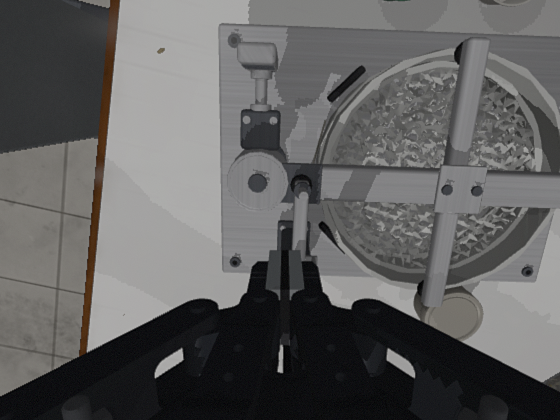

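The wrist view shows the tab top at (258,53), against a predicted (256,50), and the socket at (257,183), which matches the prediction. The pose is confirmed, so I push the handle.

apply_moves:
  rows:
    - {"x": -25,"y": 5,"z": 3,"ax": 0,"ay": 0,"az": 2,"gripper": 1}
    - {"x": -24,"y": 5,"z": 4,"ax": 0,"ay": 0,"az": 0,"gripper": 1}
    - {"x": 0,"y": 0,"z": 12,"ax": 0,"ay": 0,"az": 0,"gripper": 1}
    - {"x": 0,"y": 0,"z": 11,"ax": 0,"ay": 0,"az": 0,"gripper": 1}
    - {"x": -10,"y": 0,"z": 0,"ax": 0,"ay": 0,"az": 0,"gripper": 1}

```text
clock: 2.43
position: [0.5296, -0.071, 0.2337]
ee_rot: [0.628, 0.778, -0.001, -0.002]
ft_force: [-0.7, 0.7, -0.5]
grip_width: 0.001
grasp_force: 0.0
```

apply_moves:
  rows:
    - {"x": -13,"y": 0,"z": 2,"ax": 0,"ay": 0,"az": 0,"gripper": 1}
    - {"x": -8,"y": 0,"z": 0,"ax": 0,"ay": 0,"az": 0,"gripper": 1}
    - {"x": -7,"y": 0,"z": 0,"ax": 0,"ay": 0,"az": 0,"gripper": 1}
    - {"x": -8,"y": 0,"z": 1,"ax": 0,"ay": 0,"az": 0,"gripper": 1}
    - {"x": 0,"y": 0,"z": 0,"ax": 0,"ay": 0,"az": 0,"gripper": 1}

```text
clock: 2.85
position: [0.5384, -0.1105, 0.2334]
ee_rot: [0.63, 0.777, -0.0, 0.0]
ft_force: [-0.3, 0.4, -0.1]
grip_width: 0.003
grasp_force: 0.0
```

```bash
python3 - <<'E'
from h import *
o=get_obs(); p=o["position"]; print(o["clock"],RZ.T@(p[:2]-O),p[2],o["ft_force"])
E
```

```text
2.85 [-0.09840039 -0.10588988] 0.23341753786405958 [-0.29132509  0.37858393 -0.05635502]
```

apply_moves:
  rows:
    - {"x": -10,"y": 0,"z": 2,"ax": 0,"ay": 0,"az": 0,"gripper": 1}
    - {"x": -14,"y": 0,"z": 5,"ax": 0,"ay": 0,"az": 0,"gripper": 1}
    - {"x": -13,"y": 0,"z": 8,"ax": 0,"ay": 0,"az": 0,"gripper": 1}
    - {"x": -11,"y": 0,"z": 11,"ax": 0,"ay": 0,"az": 0,"gripper": 1}
    - {"x": 0,"y": 0,"z": 0,"ax": 0,"ay": 0,"az": 0,"gripper": 1}

```text
clock: 3.27
position: [0.5474, -0.1582, 0.2055]
ee_rot: [0.63, 0.776, -0.001, -0.001]
ft_force: [-0.5, 0.2, 1.2]
grip_width: 0.003
grasp_force: 0.0
```

```bash
python3 - <<'E'
from h import *
o=get_obs(); p=o["position"]; print(o["clock"],RZ.T@(p[:2]-O),p[2],o["ft_force"])
s=camera("scene"); sub=s["color"][160:280,190:350,::-1]
cv2.imwrite("pics/s3.png",cv2.resize(sub,None,fx=5,fy=5,interpolation=cv2.INTER_CUBIC))
E
```

```text
3.2667 [-0.09898179 -0.15442435] 0.20550693850660523 [-0.5318047   0.19403257  1.18099254]
```

View pics/s3.png

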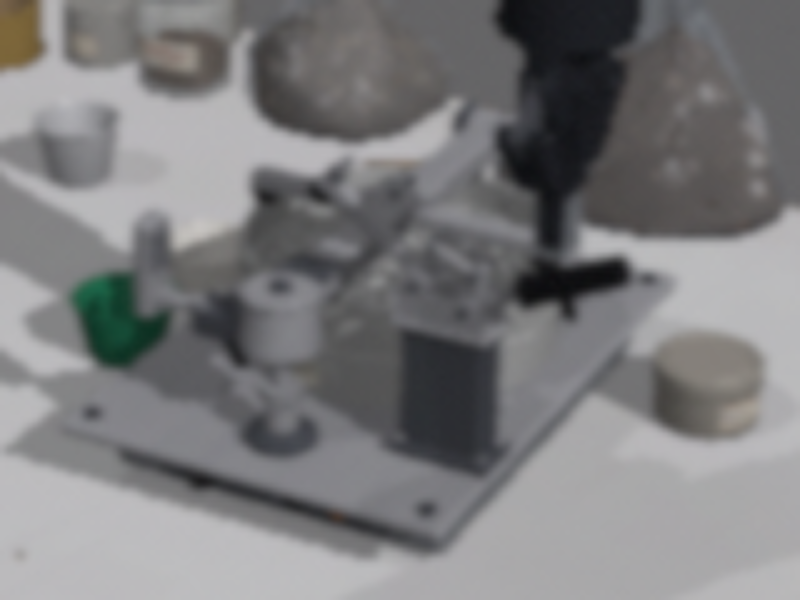

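The scene view shows the handle swung to roughly 70–75 degrees under the fingertips at (575,280). I keep pushing down.

apply_moves:
  rows:
    - {"x": -8,"y": 0,"z": 12,"ax": 0,"ay": 0,"az": 0,"gripper": 1}
    - {"x": -6,"y": 0,"z": 14,"ax": 0,"ay": 0,"az": 0,"gripper": 1}
    - {"x": -3,"y": 0,"z": 15,"ax": 0,"ay": 0,"az": 0,"gripper": 1}
    - {"x": 0,"y": 0,"z": 12,"ax": 0,"ay": 0,"az": 0,"gripper": 1}
    - {"x": 0,"y": 0,"z": 0,"ax": 0,"ay": 0,"az": 0,"gripper": 1}

```text
clock: 3.73
position: [0.5519, -0.1726, 0.153]
ee_rot: [0.629, 0.777, -0.0, -0.0]
ft_force: [0.2, -2.3, 2.0]
grip_width: 0.001
grasp_force: 0.5
```

apply_moves:
  rows:
    - {"x": 0,"y": 0,"z": -36,"ax": 0,"ay": 0,"az": 0,"gripper": 1}
    - {"x": 0,"y": 0,"z": -38,"ax": 0,"ay": 0,"az": 0,"gripper": 1}
    - {"x": 0,"y": 0,"z": -38,"ax": 0,"ay": 0,"az": 0,"gripper": 1}
    - {"x": 0,"y": 0,"z": -38,"ax": 0,"ay": 0,"az": 0,"gripper": 1}
    - {"x": 0,"y": 0,"z": 0,"ax": 0,"ay": 0,"az": 0,"gripper": 0}

```text
clock: 4.15
position: [0.5542, -0.1732, 0.3119]
ee_rot: [0.629, 0.777, 0.003, 0.004]
ft_force: [-0.1, -0.5, -0.2]
grip_width: 0.131
grasp_force: 0.0
```

```bash
python3 - <<'E'
from h import *
o=get_obs(); p=o["position"]; print(o["clock"],RZ.T@(p[:2]-O),p[2],o["ft_force"])
s=camera("scene"); sub=s["color"][160:280,190:350,::-1]
cv2.imwrite("pics/s4.png",cv2.resize(sub,None,fx=5,fy=5,interpolation=cv2.INTER_CUBIC))
print("-78.6 option"); plan([(w(-130,85,300),-78.6,14)])
E
```

```text
4.15 [-0.09530965 -0.17042819] 0.31190918151199254 [-0.08027156 -0.52979033 -0.18095009]
-78.6 option
x   18.2 y   -2.2 z    0.5 | a [ 0.03 -0.02  6.48]
x   17.9 y   -4.3 z    0.5 | a [ 0.03 -0.02  6.48]
x   17.3 y   -6.3 z    0.5 | a [ 0.03 -0.02  6.48]
x   16.5 y   -8.2 z    0.5 | a [ 0.03 -0.02  6.48]
x   15.4 y  -10.0 z    0.5 | a [ 0.03 -0.02  6.48]
x   14.2 y  -11.6 z    0.5 | a [ 0.03 -0.02  6.48]
x   12.8 y  -13.2 z    0.5 | a [ 0.03 -0.02  6.48]
x   11.2 y  -14.5 z    0.5 | a [ 0.03 -0.02  6.48]
x    9.5 y  -15.7 z    0.6 | a [ 0.03 -0.02  6.48]
x    7.7 y  -16.7 z    0.6 | a [ 0.03 -0.02  6.48]
x    5.8 y  -17.4 z    0.6 | a [ 0.03 -0.02  6.48]
x    3.8 y  -18.0 z    0.6 | a [ 0.03 -0.02  6.48]
x    1.7 y  -18.3 z    0.6 | a [ 0.03 -0.02  6.48]
x   -0.4 y  -18.4 z    0.6 | a [ 0.03 -0.02  6.48]
-- [0.47 0.07 0.3 ]
```

View pics/s4.png

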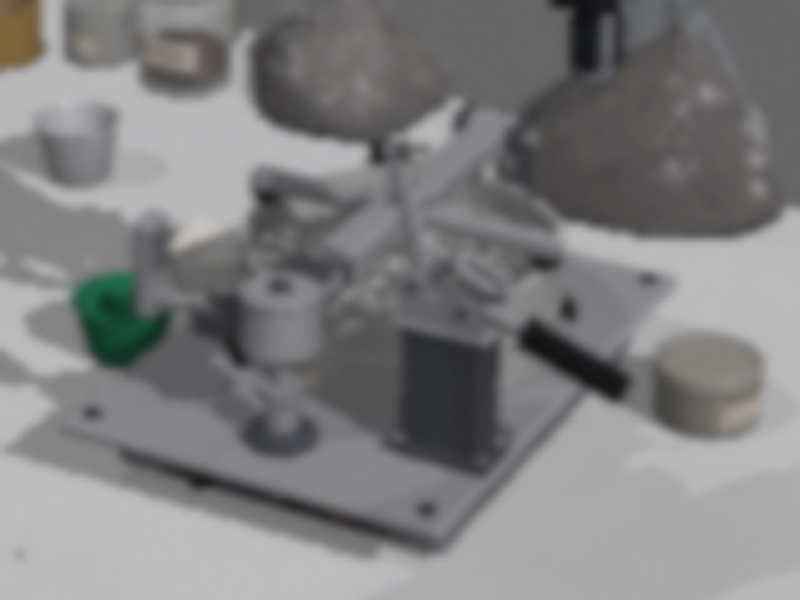

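The scene view shows the handle fully down at (575,360) and the clamp arm upright at (395,180), clear of the bar. Now I go to the tab, turning the tool 90° with the gripper half open.

apply_moves:
  rows:
    - {"x": 18,"y": -2,"z": 0,"ax": 0,"ay": 0,"az": 6.5,"gripper": 0.47}
    - {"x": 18,"y": -4,"z": 0,"ax": 0,"ay": 0,"az": 6.5,"gripper": 0.47}
    - {"x": 17.5,"y": -6,"z": 0,"ax": 0,"ay": 0,"az": 6.5,"gripper": 0.47}
    - {"x": 16.5,"y": -8,"z": 0,"ax": 0,"ay": 0,"az": 6.5,"gripper": 0.47}
    - {"x": 15.5,"y": -10,"z": 0,"ax": 0,"ay": 0,"az": 6.5,"gripper": 0.47}

```text
clock: 4.62
position: [0.5224, -0.0841, 0.3033]
ee_rot: [0.823, 0.568, -0.0, -0.0]
ft_force: [0.3, -0.5, 0.4]
grip_width: 0.531
grasp_force: 0.0
```

apply_moves:
  rows:
    - {"x": 14,"y": -11.5,"z": 0,"ax": 0,"ay": 0,"az": 6.5,"gripper": 0.47}
    - {"x": 13,"y": -13,"z": 0,"ax": 0,"ay": 0,"az": 6.5,"gripper": 0.47}
    - {"x": 11,"y": -14.5,"z": 0,"ax": 0,"ay": 0,"az": 6.5,"gripper": 0.47}
    - {"x": 9.5,"y": -15.5,"z": 0,"ax": 0,"ay": 0,"az": 6.5,"gripper": 0.47}
    - {"x": 7.5,"y": -16.5,"z": 0,"ax": 0,"ay": 0,"az": 6.5,"gripper": 0.47}

```text
clock: 5.03
position: [0.493, 0.0021, 0.3034]
ee_rot: [0.949, 0.315, -0.0, -0.0]
ft_force: [0.6, 0.0, 0.1]
grip_width: 0.53
grasp_force: 0.0
```

apply_moves:
  rows:
    - {"x": 6,"y": -17.5,"z": 0,"ax": 0,"ay": 0,"az": 6.5,"gripper": 0.47}
    - {"x": 4,"y": -18,"z": 4,"ax": 0,"ay": 0,"az": 6.5,"gripper": 0.47}
    - {"x": 1.5,"y": -18,"z": 4,"ax": 0,"ay": 0,"az": 6.5,"gripper": 0.47}
    - {"x": 0,"y": -18,"z": 4,"ax": 0,"ay": 0,"az": 6.5,"gripper": 0.47}
    - {"x": 0,"y": 0,"z": 0,"ax": 0,"ay": 0,"az": 0,"gripper": 0.47}

```text
clock: 5.45
position: [0.4692, 0.0739, 0.2906]
ee_rot: [0.996, 0.095, -0.001, -0.0]
ft_force: [0.4, 0.5, -0.5]
grip_width: 0.528
grasp_force: 0.0
```

```bash
python3 - <<'E'
from h import *
o=get_obs(); p=o["position"]; print(o["clock"],RZ.T@(p[:2]-O),p[2],o["grip_width"],o["joint_pos"].round(2))
plan([(w(-130,85,200),-78.6,1)])
c=camera("wrist"); im=c["color"][:,:,::-1].copy()
for q in [(-130,85,173),(-142,85,173),(-130,79,173),(-130,0,151)]:
    u=proj(c,w(*q))[0]; print(q,u); cv2.circle(im,tuple(int(round(x)) for x in u),3,(0,0,255),1)
cv2.imwrite("pics/w5.png",im)
E
```

```text
5.45 [-0.12988397  0.0886176 ] 0.2906441954902621 0.5278261025375749 [-0.73 -0.05  0.47  1.79  0.02  1.4  -1.65]
x    0.1 y    3.7 z   90.6 | a [-0.04  0.14 -0.54]
-- [0.47 0.07 0.2 ]
(-130, 85, 173) [289.03808933 205.03431223]
(-142, 85, 173) [289.11513016 220.32375323]
(-130, 79, 173) [297.0931857  204.97095949]
(-130, 0, 151) [394.34984754 196.68179484]
```

View pics/w5.png

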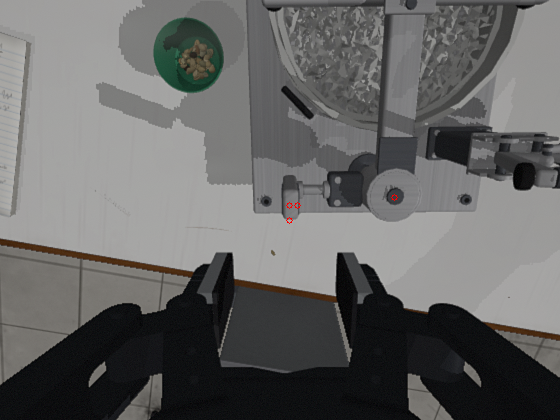

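The wrist view shows the tab top centred at (291,205) with its front edge at row 221. That is within 2 mm of the prediction, so I take y = 84 mm, descend and grip.

apply_moves:
  rows:
    - {"x": 0,"y": 4.5,"z": 30,"ax": 0,"ay": 0,"az": -0.5,"gripper": 0.47}
    - {"x": 0,"y": 0,"z": 35,"ax": 0,"ay": 0,"az": 0,"gripper": 0.47}
    - {"x": 0,"y": 0,"z": 35,"ax": 0,"ay": 0,"az": 0,"gripper": 0.47}
    - {"x": 0,"y": 0,"z": 25,"ax": 0,"ay": 0,"az": 0,"gripper": 0.47}
    - {"x": 0,"y": 0,"z": 15,"ax": 0,"ay": 0,"az": 0,"gripper": 0.47}

```text
clock: 5.92
position: [0.4703, 0.0644, 0.1491]
ee_rot: [0.995, 0.101, -0.002, 0.001]
ft_force: [0.3, -0.3, -0.2]
grip_width: 0.525
grasp_force: 0.0
```

apply_moves:
  rows:
    - {"x": 0,"y": 0,"z": 0,"ax": 0,"ay": 0,"az": 0,"gripper": 0.7}
    - {"x": 0,"y": 0,"z": 0,"ax": 0,"ay": 0,"az": 0,"gripper": 0.8}
    - {"x": 0,"y": 0,"z": 0,"ax": 0,"ay": 0,"az": 0,"gripper": 1}
    - {"x": 0,"y": 0,"z": 0,"ax": 0,"ay": 0,"az": 0,"gripper": 1}
    - {"x": 0,"y": 0,"z": 0,"ax": 0,"ay": 0,"az": 0,"gripper": 1}
  newtons: 60

```text
clock: 6.33
position: [0.4707, 0.0695, 0.1532]
ee_rot: [0.995, 0.102, -0.001, -0.003]
ft_force: [-7.4, 16.3, -3.3]
grip_width: 0.128
grasp_force: 60.4
```

```bash
python3 - <<'E'
from h import *
o=get_obs(); p=o["position"]; print(o["clock"],RZ.T@(p[:2]-O),p[2],o["grip_width"]*85,o["grasp_force"],o["ft_force"],(pose(-78.6).inv()*R.from_quat(o["ee_rot"])).as_rotvec(True))
E
```

```text
6.3333 [-0.12928126  0.08400508] 0.1531890094907506 10.857492756971077 60.3898161649704 [-7.40028359 16.28054711 -3.28699702] [ 0.29599096 -0.05039988 -0.35869241]
```

Gripped at 60 N, opening 11 mm. Now I pull left, which is tool −y.

apply_moves:
  rows:
    - {"x": 0,"y": -4,"z": 0,"ax": 0,"ay": 0,"az": 0,"gripper": 1}
    - {"x": 0,"y": -4,"z": 0,"ax": 0,"ay": 0,"az": 0,"gripper": 1}
    - {"x": 0,"y": -4,"z": 0,"ax": 0,"ay": 0,"az": 0,"gripper": 1}
    - {"x": 0,"y": 0,"z": 0,"ax": 0,"ay": 0,"az": 0,"gripper": 1}
    - {"x": 0,"y": 0,"z": 0,"ax": 0,"ay": 0,"az": 0,"gripper": 1}

```text
clock: 6.75
position: [0.4696, 0.0752, 0.153]
ee_rot: [0.995, 0.1, -0.0, 0.001]
ft_force: [-0.7, -7.6, -2.8]
grip_width: 0.133
grasp_force: 60.6
```

```bash
python3 - <<'E'
from h import *
o=get_obs(); p=o["position"]; print(o["clock"],RZ.T@(p[:2]-O),p[2],o["grip_width"]*85,o["grasp_force"],"F shaker",RZ.T@o["ft_force"][:2],o["ft_force"][2])
E
```

```text
6.75 [-0.12919232  0.08970998] 0.1530398257078746 11.346407755113118 60.590835213661194 F shaker [-2.16496116 -7.29782253] -2.764257251879464
```

apply_moves:
  rows:
    - {"x": 0,"y": -3,"z": 0,"ax": 0,"ay": 0,"az": 0,"gripper": 1}
    - {"x": 0,"y": -3,"z": 0,"ax": 0,"ay": 0,"az": 0,"gripper": 1}
    - {"x": 0,"y": -1,"z": 0,"ax": 0,"ay": 0,"az": 0,"gripper": 1}
    - {"x": 0,"y": 0,"z": 0,"ax": 0,"ay": 0,"az": 0,"gripper": 1}
    - {"x": 0,"y": 0,"z": 0,"ax": 0,"ay": 0,"az": 0,"gripper": 1}

```text
clock: 7.17
position: [0.4684, 0.0812, 0.153]
ee_rot: [0.995, 0.099, 0.0, 0.001]
ft_force: [0.1, -10.9, -2.5]
grip_width: 0.128
grasp_force: 60.6
```

```bash
python3 - <<'E'
from h import *
o=get_obs(); p=o["position"]; print(o["clock"],RZ.T@(p[:2]-O),p[2],o["grip_width"]*85,o["grasp_force"],"F shaker",RZ.T@o["ft_force"][:2],o["ft_force"][2])
# arc: TCP relative to hinge (150,.,136), in shaker xz
q=RZ.T@(p[:2]-O)*1e3; r=np.array([q[0]-150,p[2]*1e3-136]); prev=r; f0=0
for f in [1,2,3,4,5.5]+list(np.arange(7,22.1,1.5)):
    a=np.radians(f); n=np.array([r[0]*np.cos(a)+r[1]*np.sin(a),-r[0]*np.sin(a)+r[1]*np.cos(a)]); d=n-prev
    b=np.radians(f0); tx=np.array([np.cos(b),-np.sin(b)]); tz=np.array([-np.sin(b),-np.cos(b)])
    print(f,"x",(d@tx).round(1),"z",(d@tz).round(1),"ay",-(f-f0)); prev=n; f0=f
print("tool x in shaker",RZ.T@R.from_quat(o["ee_rot"]).apply([1,0,0])[:2])
E
```

```text
7.1667 [-0.12917556  0.0958675 ] 0.153032214790501 10.915292846886436 60.633657574653625 F shaker [ -2.0357971  -10.75622792] -2.4949836925928857
1 x 0.3 z -4.9 ay -1
2 x 0.3 z -4.9 ay -1
3 x 0.3 z -4.9 ay -1
4 x 0.3 z -4.9 ay -1
5.5 x 0.5 z -7.3 ay -1.5
7.0 x 0.5 z -7.3 ay -1.5
8.5 x 0.5 z -7.3 ay -1.5
10.0 x 0.5 z -7.3 ay -1.5
11.5 x 0.5 z -7.3 ay -1.5
13.0 x 0.5 z -7.3 ay -1.5
14.5 x 0.5 z -7.3 ay -1.5
16.0 x 0.5 z -7.3 ay -1.5
17.5 x 0.5 z -7.3 ay -1.5
19.0 x 0.5 z -7.3 ay -1.5
20.5 x 0.5 z -7.3 ay -1.5
22.0 x 0.5 z -7.3 ay -1.5
tool x in shaker [9.99999901e-01 4.03110005e-04]
```

About 11 mm is pulled at 10.8 N, so the latch is open. Now I lift along the hinge arc.

apply_moves:
  rows:
    - {"x": 0.3,"y": 0,"z": -4.9,"ax": 0,"ay": -1,"az": 0,"gripper": 1}
    - {"x": 0.3,"y": 0,"z": -4.9,"ax": 0,"ay": -1,"az": 0,"gripper": 1}
    - {"x": 0.3,"y": 0,"z": -4.9,"ax": 0,"ay": -1,"az": 0,"gripper": 1}
    - {"x": 0.3,"y": 0,"z": -4.9,"ax": 0,"ay": -1,"az": 0,"gripper": 1}
    - {"x": 0,"y": 0,"z": 0,"ax": 0,"ay": 0,"az": 0,"gripper": 1}

```text
clock: 7.58
position: [0.4704, 0.0815, 0.1733]
ee_rot: [0.994, 0.099, -0.035, 0.005]
ft_force: [-1.7, -11.8, -3.5]
grip_width: 0.129
grasp_force: 60.6
```

apply_moves:
  rows:
    - {"x": 0.5,"y": 0,"z": -7.3,"ax": 0,"ay": -1.5,"az": 0,"gripper": 1}
    - {"x": 0.5,"y": 0,"z": -7.3,"ax": 0,"ay": -1.5,"az": 0,"gripper": 1}
    - {"x": 0.5,"y": 0,"z": -7.3,"ax": 0,"ay": -1.5,"az": 0,"gripper": 1}
    - {"x": 0.5,"y": 0,"z": -7.3,"ax": 0,"ay": -1.5,"az": 0,"gripper": 1}
    - {"x": 0,"y": 0,"z": 0,"ax": 0,"ay": 0,"az": 0,"gripper": 1}

```text
clock: 8.0
position: [0.4759, 0.0826, 0.2025]
ee_rot: [0.991, 0.099, -0.087, 0.01]
ft_force: [-1.5, -11.2, -2.5]
grip_width: 0.135
grasp_force: 60.6
```

```bash
python3 - <<'E'
from h import *
o=get_obs(); p=o["position"]; print(o["clock"],RZ.T@(p[:2]-O),p[2],o["grip_width"]*85,o["grasp_force"],"F shaker",RZ.T@o["ft_force"][:2],o["ft_force"][2],o["torque"])
E
```

```text
8.0 [-0.12158968  0.09575074] 0.20247689002618782 11.47066507187492 60.591620206832886 F shaker [ -3.65379284 -10.71356991] -2.468679890051373 [-2.0642263   0.38002945  0.34731611]
```

The bar is rising smoothly, at about 10° and 50 mm. I continue to about 21.5°.

apply_moves:
  rows:
    - {"x": 0.5,"y": 0,"z": -7.3,"ax": 0,"ay": -1.5,"az": 0,"gripper": 1}
    - {"x": 0.5,"y": 0,"z": -7.3,"ax": 0,"ay": -1.5,"az": 0,"gripper": 1}
    - {"x": 0.5,"y": 0,"z": -7.3,"ax": 0,"ay": -1.5,"az": 0,"gripper": 1}
    - {"x": 0.5,"y": 0,"z": -7.3,"ax": 0,"ay": -1.5,"az": 0,"gripper": 1}
    - {"x": 0.5,"y": 0,"z": -7.3,"ax": 0,"ay": -1.5,"az": 0,"gripper": 1}

```text
clock: 8.42
position: [0.4864, 0.0847, 0.2371]
ee_rot: [0.984, 0.098, -0.151, 0.017]
ft_force: [3.0, -9.9, -4.3]
grip_width: 0.132
grasp_force: 60.6
```

apply_moves:
  rows:
    - {"x": 0.5,"y": 0,"z": -7.3,"ax": 0,"ay": -1.5,"az": 0,"gripper": 1}
    - {"x": 0.5,"y": 0,"z": -7.3,"ax": 0,"ay": -1.5,"az": 0,"gripper": 1}
    - {"x": 0.4,"y": 0,"z": -4.9,"ax": 0,"ay": -1,"az": 0,"gripper": 1}
    - {"x": 0,"y": 0,"z": 0,"ax": 0,"ay": 0,"az": 0,"gripper": 1}
    - {"x": 0,"y": 0,"z": 0,"ax": 0,"ay": 0,"az": 0,"gripper": 1}

```text
clock: 8.83
position: [0.4938, 0.0861, 0.2547]
ee_rot: [0.978, 0.097, -0.185, 0.02]
ft_force: [2.4, -10.6, -3.1]
grip_width: 0.132
grasp_force: 60.6
```

apply_moves:
  rows:
    - {"x": 0,"y": 0,"z": 0,"ax": 0,"ay": 0,"az": 0,"gripper": 1}
    - {"x": 0,"y": 0,"z": 0,"ax": 0,"ay": 0,"az": 0,"gripper": 1}
    - {"x": 0,"y": 0,"z": 0,"ax": 0,"ay": 0,"az": 0,"gripper": 1}
    - {"x": 0,"y": 0,"z": 0,"ax": 0,"ay": 0,"az": 0,"gripper": 1}

```text
clock: 9.17
position: [0.4937, 0.0862, 0.2547]
ee_rot: [0.978, 0.097, -0.184, 0.02]
ft_force: [2.7, -10.4, -4.0]
grip_width: 0.133
grasp_force: 60.6
```

```bash
python3 - <<'E'
from h import *
o=get_obs(); p=o["position"]; print(o["clock"],RZ.T@(p[:2]-O),p[2],o["grip_width"]*85,o["grasp_force"],"F shaker",RZ.T@o["ft_force"][:2],o["ft_force"][2],o["joint_velocities"].round(3))
s=camera("scene"); im=s["color"][140:260,190:350,::-1]
cv2.imwrite("pics/s6.png",cv2.resize(im,None,fx=5,fy=5,interpolation=cv2.INTER_CUBIC))
E
```

```text
9.1667 [-0.10339792  0.09578321] 0.2546695448139074 11.26979132532265 60.578210949897766 F shaker [  0.55118484 -10.74877961] -4.048276984919333 [ 0.001 -0.001  0.001  0.003  0.001 -0.002  0.003]
```

View pics/s6.png

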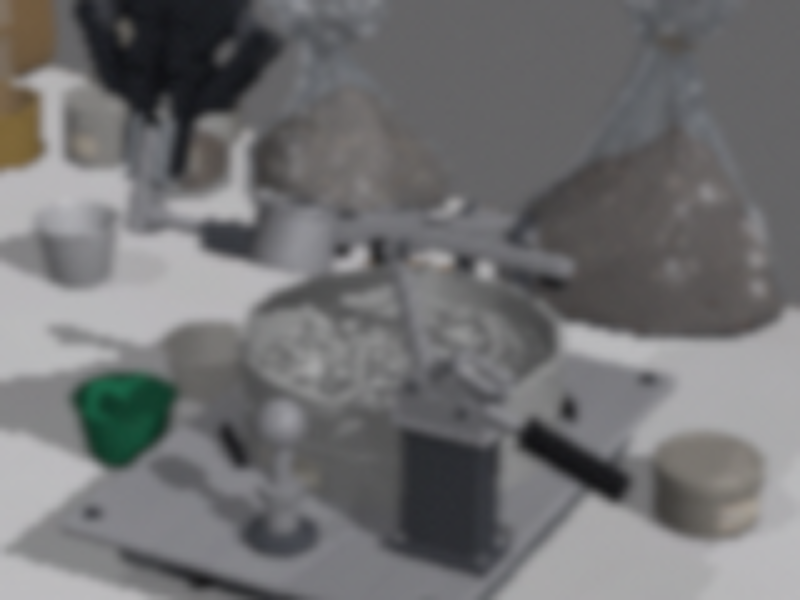

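The bar is held up off the ball: the socket is at (300,235), the ball is free at (285,415), the clamp is open and the screens are in place. The nose is about 10 cm up and still, so I hand in.

```bash
python3 -c "
from workcell import *
print(hand_in())"
```

```text
the job is handed in; nothing more can be done
None
```

The clamp is swung fully open, the latch was pulled, and the gripper is holding the bar with its nose about 10 cm up. The screens and bystanders looked undisturbed in the last picture, and the job is handed in at about 9 s of the 48 s limit, but no verdict came back.

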